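# Find the unlocked cover of the bench supply duct and push it open

### The arm

A 7-joint arm with a two-finger parallel gripper is mounted at the origin on a cart in front of the work surface, level with it; the furniture and walls round the work are solid. World frame = base frame: x ahead of the robot, y to its left, z up, the work surface at z = 0. Lengths are in m, angles in rad, forces in N, time in s.
With the tool pointing down it reaches from about 0.4 to 0.85 m from the base axis. Payload 10.4 kg.
Tool frame: the origin (TCP) lies on the centre line of the jaws, within the pads' length; the fingertips stand 11 mm ahead of it and the grasp point (between the pads) lies 8 mm behind it (tip_reach is the distance from the TCP to the fingertips, in m); z points along the fingers, y is the line along which they close (so a half turn about z gives the same grasp; the last joint's range is limited). The gripper opens to 85 mm and grips with 20 to 120 N. Pads are 22 mm wide; open, the fingers measure 114 mm over their backs; the gripper's body (76 mm by 85 mm) begins 54 mm behind the grasp point. The pads swing forward as they close: fully open they stand 13 mm farther back than shut.
Start: joints at [1.287, 0.332, -0.065, 1.46, 0.022, 1.35, -0.088], TCP at [0.161, -0.604, 0.242] pointing down, gripper open.
Joint ranges: [-2.6, 2.6], [-0.5, 2.12], [-1.47, 1.34], [0.16, 2.42], [-1.27, 4.41], [0.06, 2.06], [-2.6, 2.6]. Speed limits (rad/s): [2.22, 2.22, 2.79, 2.79, 3.14, 3.14, 3.14].

### API

Orientations are given as a unit quaternion [x, y, z, w].
In Python, from workcell import get_obs, camera, hand_in, tip_reach gives the robot as it stands. The module is installed in compiled form; this text tells all that it offers.
- The arm moves only by the tool move_arm, never from a script. Its argument "plan" is a list of rows, each an object with "delta_pos": the shift along the tool's x, y, z in fractions of the full range, 1 being 60 cm, a list of three; "turn": the turn, a rotation vector about the tool's x, y, z in parts of the range, where 1.0 means pi/2 rad, a list of three; "fingers": the closure, from 0 (fully open) to 1 (shut). A call has 1 to 12 rows; each row is the pose to reach, as a shift and turn from the pose commanded when the call began, along the tool's axes at that moment; what a row does not reach only later rows make up. A row lasts 1/8 s, in which the tool goes at most 62.5 mm and 10.7 degrees, less where a joint would pass 70% of its speed; a pose out of reach is approached as far as the arm can. A shift or turn number past 1, either way, is cut back to 1. A call with a gripper value outside its range is refused whole. The fingers move at their own pace and stop on an object; "force" is the grip in N (left out, the last holds). Time passes only in rows, so rows that repeat a pose let the fingers close. It gives the time, the measured TCP pose, the force, the opening and the grip force at its end, in the units of the state.
- get_obs(): the state, without advancing time (a new reading comes with each control period).
- camera(name): name is "scene" or "top"; returns a dict with "color" (400x640x3 uint8, red, green, blue), "range_z" (400x640 float32, m along the optical axis (not along the pixel's ray), 0 where there is no reading), "fx", "fy", "cx", "cy" (pixels), "R" (3x3) and "t" (3): a world point X has camera coordinates R X + t. Camera axes: x right, y down, z forward; pixel columns grow to the right and rows downward; lengths in m; the calibration is good to about 2 mm. A picture is of the moment at which its call begins.
- hand_in(): hands the job in; it is judged then, once.
The state is a dict: "clock": time; "joint_pos": joint angles; "joint_velocities": joint speeds; "tau": joint torques, N m; "position": TCP position; "ee_rot": TCP orientation; "ft_force": force on the tool from outside, world axes, zero at the start; "torque": the same for the moment, N m; "grip_width": opening from 0.0 (shut) to 1.0 (fully open); "grasp_force": force on a finger pad.
Only numpy, scipy, OpenCV 4.12 (cv2) and the standard library are available. Lean on these libraries where they do the work, as an engineer would, in place of code of your own. Each camera call takes 0.05 s, during which the arm holds its last target. There are 200 camera calls.

### The job

One of the four blue covers of the bench supply duct has been left unlocked so that its sockets can be used. Press gently on the ribbed pads at the back of the covers until you find the one that rocks, tip it up that way, then push its raised front edge over backwards until the cover stands fully open, leaning back past upright against its stop. Use the fingers only to press and push, do not pinch or force any cover, and leave the locked covers shut and the small things standing round the duct where they are.

Things in the scene. Friction and masses are not known exactly. Their poses are not given: they have to be found in the camera images.
- duct: bench supply duct: fixed aluminium box 150 mm deep (x), 460 mm long (y), 80 mm high, black 44 mm switch end at its left (+y). In its flat top, flush, lie four like blue covers, 100 mm apart along y, the outer ones at y = +-150 mm. Origin: on the bench under the middle of the covers; x points to the back, away from the robot, z up. Cover pivots lie along y at x = +15, z = 78 mm
- cover_1 (a joint): turn of the leftmost blue cover, rad: 0 shut and flush, grows as the tail (back) goes down and the lip (front) rises, 1.57 upright, 1.83 open at its stop, leaning back. Plate 130 x 92 x 4 mm: 80 mm in front of the pivot, 50 mm behind, 4 mm gap to the rear wall. Stiff friction pivot: once unlocked it stays at any angle. Which cover is unlocked changes from run to run
- cover_2 (a joint): turn of the second from the left blue cover, rad: 0 shut and flush, grows as the tail (back) goes down and the lip (front) rises, 1.57 upright, 1.83 open at its stop, leaning back. Plate 130 x 92 x 4 mm: 80 mm in front of the pivot, 50 mm behind, 4 mm gap to the rear wall. Stiff friction pivot: once unlocked it stays at any angle. Which cover is unlocked changes from run to run
- cover_3 (a joint): turn of the third from the left blue cover, rad: 0 shut and flush, grows as the tail (back) goes down and the lip (front) rises, 1.57 upright, 1.83 open at its stop, leaning back. Plate 130 x 92 x 4 mm: 80 mm in front of the pivot, 50 mm behind, 4 mm gap to the rear wall. Stiff friction pivot: once unlocked it stays at any angle. Which cover is unlocked changes from run to run
- cover_4 (a joint): turn of the rightmost blue cover, rad: 0 shut and flush, grows as the tail (back) goes down and the lip (front) rises, 1.57 upright, 1.83 open at its stop, leaning back. Plate 130 x 92 x 4 mm: 80 mm in front of the pivot, 50 mm behind, 4 mm gap to the rear wall. Stiff friction pivot: once unlocked it stays at any angle. Which cover is unlocked changes from run to run
- press_1 (a point): centre of the black ribbed press pad on the tail of the leftmost cover, on its top face, 34 mm behind the pivot; moves with the cover. If the cover is locked (hidden post under the tail) it gives less than 1 mm; if not, about 3 to 5 N pressed down here turns it, and there is room for a fingertip to follow 20 mm down and more (free to 45 mm below the top)
- press_2 (a point): centre of the black ribbed press pad on the tail of the second from the left cover, on its top face, 34 mm behind the pivot; moves with the cover. If the cover is locked (hidden post under the tail) it gives less than 1 mm; if not, about 3 to 5 N pressed down here turns it, and there is room for a fingertip to follow 20 mm down and more (free to 45 mm below the top)
- press_3 (a point): centre of the black ribbed press pad on the tail of the third from the left cover, on its top face, 34 mm behind the pivot; moves with the cover. If the cover is locked (hidden post under the tail) it gives less than 1 mm; if not, about 3 to 5 N pressed down here turns it, and there is room for a fingertip to follow 20 mm down and more (free to 45 mm below the top)
- press_4 (a point): centre of the black ribbed press pad on the tail of the rightmost cover, on its top face, 34 mm behind the pivot; moves with the cover. If the cover is locked (hidden post under the tail) it gives less than 1 mm; if not, about 3 to 5 N pressed down here turns it, and there is room for a fingertip to follow 20 mm down and more (free to 45 mm below the top)
- lip_1 (a point): middle of the front edge (lip) of the leftmost cover, on its top face, 80 mm from the pivot; moves with the cover. Cannot go below the top. Once raised, a finger can push it over backwards from the robot's side, 1 to 4 N, to the stop (no harder than 30 N); while it leans below about 55 degrees a level push only jams it on the finger: let the finger rise with it along its arc
- lip_2 (a point): middle of the front edge (lip) of the second from the left cover, on its top face, 80 mm from the pivot; moves with the cover. Cannot go below the top. Once raised, a finger can push it over backwards from the robot's side, 1 to 4 N, to the stop (no harder than 30 N); while it leans below about 55 degrees a level push only jams it on the finger: let the finger rise with it along its arc
- lip_3 (a point): middle of the front edge (lip) of the third from the left cover, on its top face, 80 mm from the pivot; moves with the cover. Cannot go below the top. Once raised, a finger can push it over backwards from the robot's side, 1 to 4 N, to the stop (no harder than 30 N); while it leans below about 55 degrees a level push only jams it on the finger: let the finger rise with it along its arc
- lip_4 (a point): middle of the front edge (lip) of the rightmost cover, on its top face, 80 mm from the pivot; moves with the cover. Cannot go below the top. Once raised, a finger can push it over backwards from the robot's side, 1 to 4 N, to the stop (no harder than 30 N); while it leans below about 55 degrees a level push only jams it on the finger: let the finger rise with it along its arc
- flux_bottle: small white flux bottle with a black cap, 27 mm across, 62 mm tall, upright on the bench in front of the duct; loose, to be left alone. Origin: centre of its underside
- relay_1: black cube relay with copper blades, 24x34x22 mm, loose on the bench behind the duct, to be left alone. Origin: centre of its underside
- marker: white marker pen with a black cap, 132 mm long, 16 mm thick, lying on the bench in front of the duct, loose, to be left alone. Origin: under its middle

How it is judged:
On the way, in this order (a step that is already met when the one before it is completed fails the run):
1. the unlocked cover has been rocked: tail pressed down, lip raised (0.2 rad or more) (value of joint any of cover_1, cover_2, cover_3, cover_4 above 0.2 rad), for 0.1 s.
2. that cover has been pushed over, past upright (1.65 rad or more) (value of joint any of cover_1, cover_2, cover_3, cover_4 above 1.65 rad), for 0.1 s.
At the end, for the whole second after the job is handed in: exactly one cover stands open past upright (joint over 1.65 rad; its stop is at 1.83) and at rest, the three others are shut (under 0.1 rad), and bottle, relay and marker are within 30 mm of where they stood (((value of joint cover_1 above 1.65 rad and value of joint each of cover_2, cover_3, cover_4 below 0.1 rad) or (value of joint cover_2 above 1.65 rad and value of joint each of cover_1, cover_3, cover_4 below 0.1 rad) or (value of joint cover_3 above 1.65 rad and value of joint each of cover_1, cover_2, cover_4 below 0.1 rad) or (value of joint cover_4 above 1.65 rad and value of joint each of cover_1, cover_2, cover_3 below 0.1 rad)) and velocity of joint cover_1 between -0.05 and 0.05 rad/s and velocity of joint cover_2 between -0.05 and 0.05 rad/s and velocity of joint cover_3 between -0.05 and 0.05 rad/s and velocity of joint cover_4 between -0.05 and 0.05 rad/s and distance of each of flux_bottle, relay_1, marker from where it was at the start of the episode below 0.03 m); the robot touches nothing.
It fails at once if a shut cover is pressed with more than 70 N (contact force between the fingers and cover_1 above 70 N or contact force between the fingers and cover_2 above 70 N or contact force between the fingers and cover_3 above 70 N or contact force between the fingers and cover_4 above 70 N).
It fails at once if a tipped cover is pushed or pinched with more than 36 N ((contact force between the fingers and cover_1 above 36 N and value of joint cover_1 above 0.1 rad) or (contact force between the fingers and cover_2 above 36 N and value of joint cover_2 above 0.1 rad) or (contact force between the fingers and cover_3 above 36 N and value of joint cover_3 above 0.1 rad) or (contact force between the fingers and cover_4 above 36 N and value of joint cover_4 above 0.1 rad)).
It fails at once if the bottle, relay or marker is moved more than 30 mm or lifted (distance of any of flux_bottle, relay_1, marker from where it was at the start of the episode above 0.03 m or height (world z) of any of flux_bottle, relay_1, marker above 0.03 m).
It fails at once if a second cover is forced open (value of joint each of cover_1, cover_2 above 0.12 rad or value of joint each of cover_1, cover_3 above 0.12 rad or value of joint each of cover_1, cover_4 above 0.12 rad or value of joint each of cover_2, cover_3 above 0.12 rad or value of joint each of cover_2, cover_4 above 0.12 rad or value of joint each of cover_3, cover_4 above 0.12 rad).
It also fails if it takes over 48 s, if anything falls off the work surface, if the arm or the gripper's body presses on something with over 40 N, if the wrist force passes 120 N, or if a joint passes its speed limit or range.

## Working session

There is one attempt and no reset: what is moved stays moved. The work goes in short steps, Python scripts to look and compute and a tool call to move; the robot and the scene stay as the last step left them, time stands still between calls to the robot, and variables do not carry over. Pictures are saved under pics/ and viewed, at most 10 in all, crops included, and the job is handed in when it is done.

Besides the shell and the picture viewer there is one more tool, called after "Request:" as name(argument=value, ...), one argument or row to a line, values as JSON. move_arm: Moves the arm, as the interface text tells. Its arguments: {"type":"object","properties":{"plan":{"type":"array","items":{"type":"object","properties":{"delta_pos":{"type":"array","items":{"type":"number"}},"turn":{"type":"array","items":{"type":"number"}},"fingers":{"type":"number"}}}},"force":{"type":"number"}},"required":["plan"]}

```bash
mkdir -p pics; python3 - <<'E'
from workcell import *
import cv2,pickle
print(get_obs(),tip_reach)
for n in("scene","top"):
    c=camera(n);pickle.dump(c,open(n+".pkl","wb"));cv2.imwrite(f"pics/{n}0.png",c["color"][...,::-1])
    print(n,c["R"],c["t"],c["fx"],c["cx"],c["cy"])
E
```

```text
{'clock': 0.0, 'joint_pos': array([ 1.28742925,  0.33288631, -0.06471294,  1.4609782 ,  0.02161551,
        1.34989216, -0.08848725]), 'joint_velocities': array([-1.55588442e-03, -4.76823051e-05,  9.44432384e-04, -7.01808155e-05,
       -5.93040835e-05,  1.58133464e-03,  1.28393789e-03]), 'tau': array([-2.03128837e-05, -6.25440574e+01,  4.95010579e-02, -3.91603768e+01,
        1.62957399e-02,  9.94862407e-03,  3.03929630e-05]), 'position': array([ 0.16103945, -0.60350968,  0.24148933]), 'ee_rot': array([ 9.91508573e-01,  1.30039268e-01, -1.34863197e-04, -7.21397075e-04]), 'ft_force': array([ 0.23247816,  0.41186276, -0.66075658]), 'torque': array([-0.06910501, -0.00204806, -0.03393307]), 'grasp_force': 0.0, 'grip_width': 1.0014745983449296} 0.011
scene [[ 0.64969509 -0.76014009  0.00912936]
 [-0.2899025  -0.25884691 -0.92138744]
 [ 0.70274664  0.59597427 -0.38853808]] [-0.33077675  0.25481307  0.49053498] 416.41594197720235 319.4726715901734 190.47684656200897
top [[-0.01613767 -0.9998488  -0.00647767]
 [-0.99928884  0.01634876 -0.03397842]
 [ 0.03407918  0.00592473 -0.99940157]] [0.04792911 0.53318817 0.97617546] 470.34053397144345 323.3298396526944 201.30711718065157
```

View pics/scene0.png

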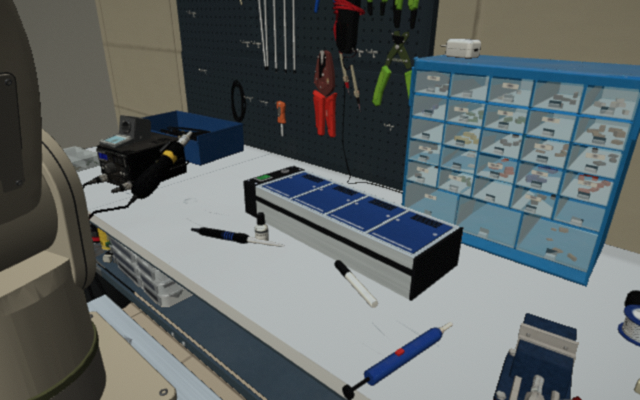

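View pics/top0.png

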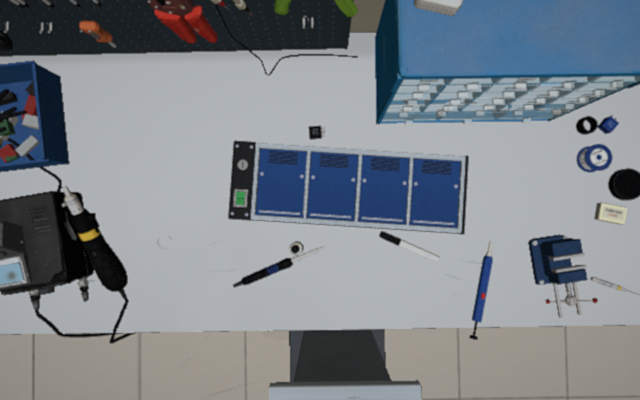

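The scene view shows the duct in mid-bench. In the top view the blue covers span columns 255–463 and rows 148–230, the relay is at (317,131), the bottle at (296,247), and the marker runs from (380,234) to (438,260). Next I'll take an enlarged crop and fit the duct.

```bash
cat > h.py <<'E'
import numpy as np,cv2,pickle
def pts(c,uv):
    uv=np.atleast_2d(uv).astype(int);z=c["range_z"][uv[:,1],uv[:,0]]
    P=np.c_[(uv[:,0]-c["cx"])/c["fx"]*z,(uv[:,1]-c["cy"])/c["fy"]*z,z]
    return (P-c["t"])@c["R"]
def cloud(c):
    v,u=np.mgrid[:400,:640];uv=np.c_[u.ravel(),v.ravel()]
    return pts(c,uv).reshape(400,640,3)
E
python3 - <<'E'
from h import *
for n in("top","scene"):
    c=pickle.load(open(n+".pkl","rb"));W=cloud(c);ok=(abs(W[...,2]-.08)<.012)&(c["range_z"]>0)&(abs(W[...,1])<.5)&(W[...,0]>.35)&(W[...,0]<.85)
    m=ok.astype(np.uint8);k,l,s,ce=cv2.connectedComponentsWithStats(m);i=1+np.argmax(s[1:,4]);Q=W[l==i]
    print(n,s[i],"z med",np.median(Q[:,2]),np.percentile(Q[:,2],[5,95]),cv2.minAreaRect(Q[:,:2].astype(np.float32)))
    # blue covers
    hsv=cv2.cvtColor(c["color"],cv2.COLOR_RGB2HSV);b=((l==i)&(hsv[...,1]>150)&(hsv[...,0]>100)).astype(np.uint8)
    k2,l2,s2,_=cv2.connectedComponentsWithStats(b)
    for j in range(1,k2):
        if s2[j,4]>300: print(cv2.minAreaRect(W[l2==j][:,:2].astype(np.float32)),s2[j,4],W[l2==j][:,2].mean())
c=pickle.load(open("top.pkl","rb"));cv2.imwrite("pics/topc.png",cv2.resize(c["color"][120:270,220:480,::-1],None,fx=3,fy=3,interpolation=2))
print(pts(c,[[317,131],[296,247],[380,234],[438,260]]))
E
```

```text
top [  228   141   241    94 17897] z med 0.08037125258427685 [0.07734773 0.0832899 ] ((0.5588167309761047, -0.010096222162246704), (0.4614218771457672, 0.15409249067306519), 85.33378601074219)
((0.5694472193717957, 0.12156907469034195), (0.089243583381176, 0.12662433087825775), 85.30458068847656) 2446 0.08044647156748613
((0.5613563656806946, 0.02134627476334572), (0.08940033614635468, 0.1267445981502533), 85.27840423583984) 2443 0.08037484409622855
((0.5533718466758728, -0.07900095731019974), (0.08943387120962143, 0.12629495561122894), 85.3045654296875) 2392 0.08018220321318552
((0.5454509258270264, -0.17804878950119019), (0.0902060940861702, 0.12551389634609222), 85.17691802978516) 2401 0.08003784948501544
scene [ 243  166  221  100 8694] z med 0.0808387685497107 [0.07209535 0.08216794] ((0.5572865009307861, -0.011682480573654175), (0.462546169757843, 0.15724295377731323), 85.10406494140625)
((0.5710916519165039, 0.11791754513978958), (0.08821937441825867, 0.11618024855852127), 83.412841796875) 638 0.08090954760609553
((0.558980405330658, 0.0185856856405735), (0.08725325763225555, 0.1223660260438919), 85.75978088378906) 809 0.08099188278708436
((0.5522962212562561, -0.08117058873176575), (0.08886682242155075, 0.12281753867864609), 85.60174560546875) 1044 0.08097224230821759
((0.5431041121482849, -0.18121401965618134), (0.09080339968204498, 0.1248246282339096), 84.49385070800781) 1376 0.08098718073348311
[[ 0.67986612  0.04997822  0.02208777]
 [ 0.44266969  0.09436245  0.06302888]
 [ 0.46383479 -0.07742139  0.01415386]
 [ 0.40826343 -0.19613793  0.01540507]]
```

View pics/topc.png

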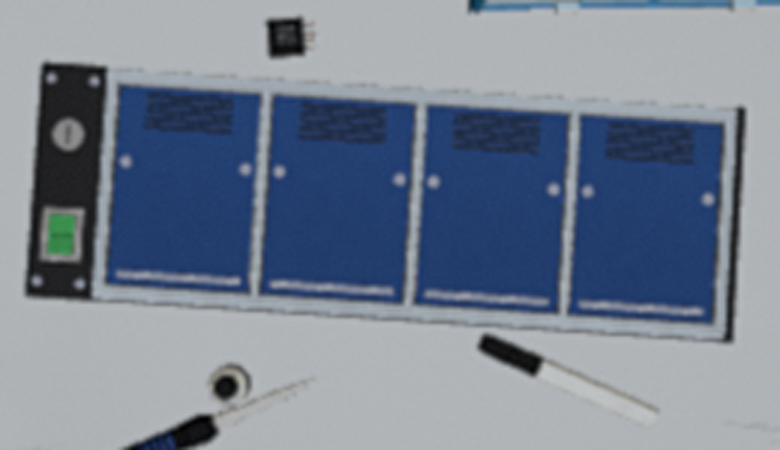

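```bash
cat >> h.py <<'E'
from scipy.spatial.transform import Rotation as Ro
O=np.array([.557,-.030,0]);YAW=-.080
D=Ro.from_euler('z',YAW)
def delta(o,xd,yd,ztip):
    """duct-frame tip target -> delta_pos (tool axes) and turn for tool x along duct x, pointing down"""
    R=Ro.from_quat(o["ee_rot"]);T=O+D.apply([xd,yd,0]);T[2]=ztip+.011
    Rg=D*Ro.from_quat([1,0,0,0])
    print("world",T.round(4),"delta",R.inv().apply(T-o["position"]).round(4),"turn",(R.inv()*Rg).as_rotvec().round(3))
E
python3 - <<'E'
from h import *
from workcell import get_obs
o=get_obs()
for i,y in enumerate([.15,.05,-.05,-.15]): delta(o,.049,y,.12)
W=np.concatenate([cloud(pickle.load(open(n+".pkl","rb"))).reshape(-1,3) for n in("top","scene")])
for a,b in[(-.5,-.3),(-.3,-.2),(-.2,-.1),(-.1,0),(0,.1),(.1,.2)]:
    q=W[(W[:,1]>a)&(W[:,1]<b)&(W[:,2]>.1)&(W[:,0]>.35)&(W[:,0]<1.2)];print(a,b,np.percentile(q[:,0],[.5,2,5]) if len(q) else 0)
E
```

```text
world [0.6178 0.1156 0.131 ] delta [ 0.6268 -0.5769  0.1113] turn [-0.001  0.     0.341]
world [0.6098 0.0159 0.131 ] delta [ 0.5933 -0.4827  0.1112] turn [-0.001  0.     0.341]
world [ 0.6018 -0.0838  0.131 ] delta [ 0.5599 -0.3884  0.1111] turn [-0.001  0.     0.341]
world [ 0.5939 -0.1834  0.131 ] delta [ 0.5265 -0.2942  0.1109] turn [-0.001  0.     0.341]
-0.5 -0.3 [0.6864942  0.68848794 0.69228585]
-0.3 -0.2 [0.68548144 0.68943134 0.69284897]
-0.2 -0.1 [0.68510879 0.6875459  0.69184582]
-0.1 0 [0.69251763 0.69354491 0.69448933]
0 0.1 [0.50031519 0.50031519 0.50031519]
0.1 0.2 [0.81618134 0.8217118  0.82510677]
```

Units first: shifts go in shares of 60 cm and turns go in shares of pi/2 rad. So 0.5265 m / 0.6 = 0.8775, 0.49 m / 0.6 = 0.8167, 0.341 rad / 1.5708 = 0.2171.

Request:
move_arm(
  plan=[
    {"delta_pos": [0.075, -0.0417, 0], "turn": [0, 0, 0.0637], "fingers": 1},
    {"delta_pos": [0.15, -0.0833, 0], "turn": [0, 0, 0.1273], "fingers": 1},
    {"delta_pos": [0.2333, -0.1333, 0], "turn": [0, 0, 0.2165], "fingers": 1},
    {"delta_pos": [0.3167, -0.175, 0], "turn": [0, 0, 0.2165], "fingers": 1},
    {"delta_pos": [0.4, -0.225, 0], "turn": [0, 0, 0.2165], "fingers": 1},
    {"delta_pos": [0.4833, -0.2667, 0], "turn": [0, 0, 0.2165], "fingers": 1},
    {"delta_pos": [0.5667, -0.3167, 0], "turn": [0, 0, 0.2165], "fingers": 1},
    {"delta_pos": [0.65, -0.3633, 0.0333], "turn": [0, 0, 0.2165], "fingers": 1},
    {"delta_pos": [0.7333, -0.41, 0.0833], "turn": [0, 0, 0.2165], "fingers": 1},
    {"delta_pos": [0.8167, -0.4567, 0.1333], "turn": [0, 0, 0.2165], "fingers": 1},
    {"delta_pos": [0.8775, -0.49, 0.1833], "turn": [0, 0, 0.2171], "fingers": 1},
    {"delta_pos": [0.8775, -0.49, 0.1833], "turn": [0, 0, 0.2171], "fingers": 1},
  ],
)

```text
clock: 1.6
position: [0.5944, -0.1791, 0.1287]
ee_rot: [0.999, -0.037, -0.002, -0.002]
ft_force: [-0.4, -0.6, 0.3]
grip_width: -0.0
grasp_force: 0.0
```

```bash
python3 - <<'E'
from h import *
from workcell import *
o=get_obs();print(o["clock"],o["position"],o["ft_force"],o["grip_width"]);delta(o,.049,-.15,.086)
c=camera("scene");cv2.imwrite("pics/s1.png",cv2.resize(c["color"][100:320,220:500,::-1],None,fx=2.5,fy=2.5))
E
```

```text
1.6 [ 0.59440463 -0.17912428  0.12874333] [-0.42391857 -0.55549272  0.34404957] -0.00013543052914844617
world [ 0.5939 -0.1834  0.097 ] delta [-0.0001  0.0045  0.0317] turn [-0.004  0.005  0.006]
```

View pics/s1.png

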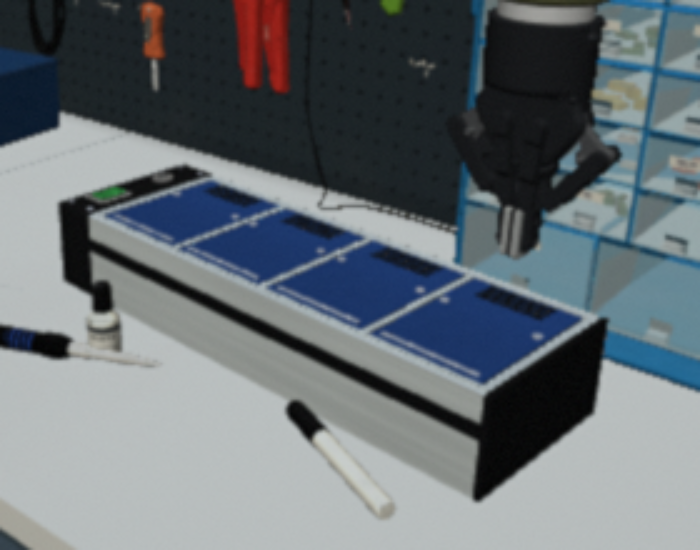

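The closed fingers hang above the rightmost cover's pad, with the tip at about (515,250). Now I'll press slowly.

Scaled: 0.041 m / 0.6 = 0.0683, 0.04 m / 0.6 = 0.0667.

Request:
move_arm(
  plan=[
    {"delta_pos": [0, 0, 0.025], "fingers": 1},
    {"delta_pos": [0, 0, 0.05], "fingers": 1},
    {"delta_pos": [0, 0, 0.06], "fingers": 1},
    {"delta_pos": [0, 0, 0.0633], "fingers": 1},
    {"delta_pos": [0, 0, 0.0667], "fingers": 1},
    {"delta_pos": [0, 0, 0.0683], "fingers": 1},
    {"delta_pos": [0, 0, 0.0683], "fingers": 1},
    {"delta_pos": [0, 0, 0.0683], "fingers": 1},
  ],
)

```text
validation failed for argument at $.pl...
```

Scaled: 0.041 m / 0.6 = 0.0683, 0.04 m / 0.6 = 0.0667.

Request:
move_arm(
  plan=[
    {"delta_pos": [0, 0, 0.025], "turn": [0, 0, 0], "fingers": 1},
    {"delta_pos": [0, 0, 0.05], "turn": [0, 0, 0], "fingers": 1},
    {"delta_pos": [0, 0, 0.06], "turn": [0, 0, 0], "fingers": 1},
    {"delta_pos": [0, 0, 0.0633], "turn": [0, 0, 0], "fingers": 1},
    {"delta_pos": [0, 0, 0.0667], "turn": [0, 0, 0], "fingers": 1},
    {"delta_pos": [0, 0, 0.0683], "turn": [0, 0, 0], "fingers": 1},
    {"delta_pos": [0, 0, 0.0683], "turn": [0, 0, 0], "fingers": 1},
  ],
)

```text
clock: 2.52
position: [0.5942, -0.1841, 0.0915]
ee_rot: [0.999, -0.04, 0.0, 0.0]
ft_force: [-0.6, -1.1, -0.7]
grip_width: -0.006
grasp_force: 0.0
```

Scaled: 0.003 m / 0.6 = 0.005, 0.002 m / 0.6 = 0.0033.

Request:
move_arm(
  plan=[
    {"delta_pos": [0, 0, 0.0017], "turn": [0, 0, 0], "fingers": 1},
    {"delta_pos": [0, 0, 0.0033], "turn": [0, 0, 0], "fingers": 1},
    {"delta_pos": [0, 0, 0.005], "turn": [0, 0, 0], "fingers": 1},
    {"delta_pos": [0, 0, 0.005], "turn": [0, 0, 0], "fingers": 1},
  ],
)

```text
clock: 3.02
position: [0.5944, -0.1841, 0.0907]
ee_rot: [0.999, -0.04, 0.0, 0.0]
ft_force: [-8.9, 1.5, 20.2]
grip_width: 0.006
grasp_force: 9.8
```

Cover 4 is locked: it gave about 20 N with no movement. On to cover 3.

Scaled: -0.1 m / 0.6 = -0.1667, -0.05 m / 0.6 = -0.0833.

Request:
move_arm(
  plan=[
    {"delta_pos": [0, 0, -0.025], "turn": [0, 0, 0], "fingers": 1},
    {"delta_pos": [0, -0.0833, -0.0333], "turn": [0, 0, 0], "fingers": 1},
    {"delta_pos": [0, -0.1667, -0.0333], "turn": [0, 0, 0], "fingers": 1},
    {"delta_pos": [0, -0.1667, -0.0167], "turn": [0, 0, 0], "fingers": 1},
    {"delta_pos": [0, -0.1667, -0.0083], "turn": [0, 0, 0], "fingers": 1},
    {"delta_pos": [0, -0.1667, -0.005], "turn": [0, 0, 0], "fingers": 1},
    {"delta_pos": [0, -0.1667, -0.0033], "turn": [0, 0, 0], "fingers": 1},
    {"delta_pos": [0, -0.1667, -0.0017], "turn": [0, 0, 0], "fingers": 1},
    {"delta_pos": [0, -0.1667, 0], "turn": [0, 0, 0], "fingers": 1},
    {"delta_pos": [0, -0.1667, 0], "turn": [0, 0, 0], "fingers": 1},
  ],
)

```text
clock: 4.28
position: [0.6024, -0.0847, 0.0885]
ee_rot: [0.999, -0.04, 0.0, 0.0]
ft_force: [-0.5, -1.6, 2.1]
grip_width: 0.003
grasp_force: 1.2
```

Cover 3 gives at 2 N, so it is the unlocked one. I'll press it further.

Scaled: 0.014 m / 0.6 = 0.0233, 0.003 m / 0.6 = 0.005.

Request:
move_arm(
  plan=[
    {"delta_pos": [0, 0, 0.005], "turn": [0, 0, 0], "fingers": 1},
    {"delta_pos": [0, 0, 0.01], "turn": [0, 0, 0], "fingers": 1},
    {"delta_pos": [0, 0, 0.015], "turn": [0, 0, 0], "fingers": 1},
    {"delta_pos": [0, 0, 0.02], "turn": [0, 0, 0], "fingers": 1},
    {"delta_pos": [0, 0, 0.0233], "turn": [0, 0, 0], "fingers": 1},
    {"delta_pos": [0, 0, 0.0233], "turn": [0, 0, 0], "fingers": 1},
  ],
)

```text
clock: 5.03
position: [0.602, -0.084, 0.074]
ee_rot: [0.999, -0.04, -0.0, -0.0]
ft_force: [0.1, -0.7, -0.4]
grip_width: -0.001
grasp_force: 0.2
```

Scaled: 0.012 m / 0.6 = 0.02, 0.009 m / 0.6 = 0.015.

Request:
move_arm(
  plan=[
    {"delta_pos": [0, 0, 0.005], "turn": [0, 0, 0], "fingers": 1},
    {"delta_pos": [0, 0, 0.01], "turn": [0, 0, 0], "fingers": 1},
    {"delta_pos": [0, 0, 0.015], "turn": [0, 0, 0], "fingers": 1},
    {"delta_pos": [0, 0, 0.02], "turn": [0, 0, 0], "fingers": 1},
    {"delta_pos": [0, 0, 0.02], "turn": [0, 0, 0], "fingers": 1},
  ],
)

```text
clock: 5.65
position: [0.6019, -0.0844, 0.0619]
ee_rot: [0.999, -0.04, -0.0, 0.0]
ft_force: [-0.1, -0.0, -0.5]
grip_width: -0.002
grasp_force: 0.2
```

```bash
python3 - <<'E'
from h import *
from workcell import *
c=camera("scene");cv2.imwrite("pics/s2.png",cv2.resize(c["color"][100:320,220:500,::-1],None,fx=2.5,fy=2.5))
W=cloud(c);hsv=cv2.cvtColor(c["color"],cv2.COLOR_RGB2HSV)
q=(W-O).reshape(-1,3)[((hsv[...,1]>150)&(hsv[...,0]>100)).ravel()];q=D.inv().apply(q)
q=q[(abs(q[:,1]+.05)<.035)&(q[:,2]>.086)&(q[:,2]<.18)&(abs(q[:,0])<.1)]
p=np.polyfit(q[:,2],q[:,0],1);print(len(q),q.min(0),q.max(0),"angle",np.arctan2(1,-p[0]))
print(get_obs()["position"],get_obs()["ft_force"])
E
```

```text
439 [-0.03791395 -0.08459276  0.08611808] [ 0.0377461  -0.01530274  0.14145195] angle 0.889815862512782
[ 0.60179509 -0.08440261  0.06188812] [ 0.33572282 -1.33128187  0.31170316]
```

View pics/s2.png

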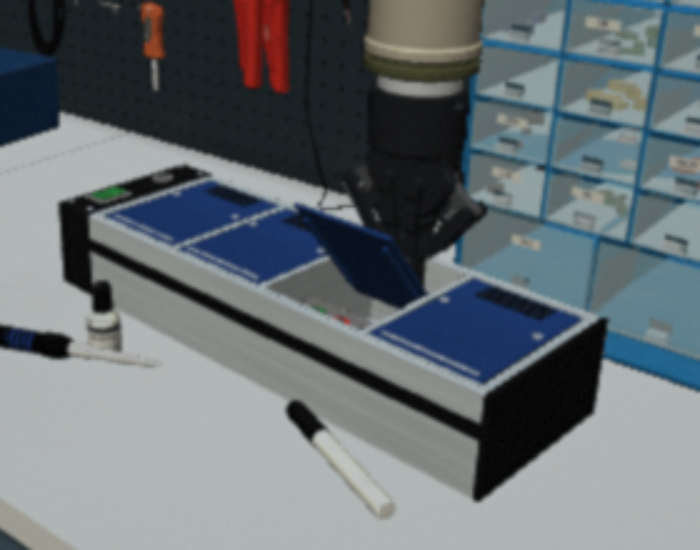

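The rightmost two-thirds view shows cover 3 tipped to about 0.89 rad, its lip at about (345,230), with the others shut and the objects undisturbed. I'll go up, over to the front, and down in front of the lip.

Scaled: -0.155 m / 0.6 = -0.2583, -0.05 m / 0.6 = -0.0833.

Request:
move_arm(
  plan=[
    {"delta_pos": [0, 0, -0.05], "turn": [0, 0, 0], "fingers": 1},
    {"delta_pos": [0, 0, -0.1333], "turn": [0, 0, 0], "fingers": 1},
    {"delta_pos": [0, 0, -0.2167], "turn": [0, 0, 0], "fingers": 1},
    {"delta_pos": [-0.0167, 0, -0.2583], "turn": [0, 0, 0], "fingers": 1},
    {"delta_pos": [-0.0833, 0, -0.2583], "turn": [0, 0, 0], "fingers": 1},
    {"delta_pos": [-0.1667, 0, -0.2583], "turn": [0, 0, 0], "fingers": 1},
    {"delta_pos": [-0.2233, 0, -0.2583], "turn": [0, 0, 0], "fingers": 1},
    {"delta_pos": [-0.2233, 0, -0.2417], "turn": [0, 0, 0], "fingers": 1},
    {"delta_pos": [-0.2233, 0, -0.175], "turn": [0, 0, 0], "fingers": 1},
    {"delta_pos": [-0.2233, 0, -0.1117], "turn": [0, 0, 0], "fingers": 1},
    {"delta_pos": [-0.2233, 0, -0.1117], "turn": [0, 0, 0], "fingers": 1},
  ],
)

```text
clock: 7.08
position: [0.467, -0.0733, 0.1268]
ee_rot: [0.999, -0.04, -0.003, -0.001]
ft_force: [0.4, -1.1, 0.9]
grip_width: 0.001
grasp_force: 0.0
```

```bash
python3 - <<'E'
from h import *
from workcell import *
o=get_obs();t=D.inv().apply(o["position"]-O);t[2]-=.011;print("tip duct",t,o["ft_force"],o["clock"])
E
```

```text
tip duct [-0.08627181 -0.0503363   0.11576752] [ 0.37034922 -1.11736867  0.91894534] 7.075
```

Scaled: 0.06 m / 0.6 = 0.1, 0.042 m / 0.6 = 0.07.

Request:
move_arm(
  plan=[
    {"delta_pos": [0.0333, 0, 0], "turn": [0, 0, 0], "fingers": 1},
    {"delta_pos": [0.055, 0, 0], "turn": [0, 0, 0], "fingers": 1},
    {"delta_pos": [0.0633, 0, -0.0017], "turn": [0, 0, 0], "fingers": 1},
    {"delta_pos": [0.07, 0, -0.005], "turn": [0, 0, 0], "fingers": 1},
    {"delta_pos": [0.0767, 0, -0.01], "turn": [0, 0, 0], "fingers": 1},
    {"delta_pos": [0.0833, 0, -0.015], "turn": [0, 0, 0], "fingers": 1},
    {"delta_pos": [0.0917, 0, -0.02], "turn": [0, 0, 0], "fingers": 1},
    {"delta_pos": [0.1, 0, -0.0233], "turn": [0, 0, 0], "fingers": 1},
  ],
)

```text
clock: 8.07
position: [0.5287, -0.0786, 0.1436]
ee_rot: [0.999, -0.04, 0.0, 0.0]
ft_force: [-0.5, 1.0, 0.7]
grip_width: -0.002
grasp_force: 0.7
```

Scaled: 0.034 m / 0.6 = 0.0567, 0.025 m / 0.6 = 0.0417.

Request:
move_arm(
  plan=[
    {"delta_pos": [0.0083, 0, -0.0017], "turn": [0, 0, 0], "fingers": 1},
    {"delta_pos": [0.0167, 0, -0.0033], "turn": [0, 0, 0], "fingers": 1},
    {"delta_pos": [0.025, 0, -0.0033], "turn": [0, 0, 0], "fingers": 1},
    {"delta_pos": [0.0333, 0, -0.0017], "turn": [0, 0, 0], "fingers": 1},
    {"delta_pos": [0.0417, 0, 0], "turn": [0, 0, 0], "fingers": 1},
    {"delta_pos": [0.05, 0, 0.0033], "turn": [0, 0, 0], "fingers": 1},
    {"delta_pos": [0.0567, 0, 0.0067], "turn": [0, 0, 0], "fingers": 1},
    {"delta_pos": [0.0567, 0, 0.0067], "turn": [0, 0, 0], "fingers": 1},
  ],
)

```text
clock: 9.07
position: [0.5624, -0.0812, 0.139]
ee_rot: [0.999, -0.04, -0.0, -0.0]
ft_force: [0.1, -0.6, -0.5]
grip_width: -0.002
grasp_force: 0.0
```

```bash
cat >> h.py <<'E'
def ang():
    from workcell import camera,get_obs
    o=get_obs();t=D.inv().apply(o["position"]-O);t[2]-=.011;print("tip duct",t,o["ft_force"],o["clock"])
    c=camera("scene");W=cloud(c);hsv=cv2.cvtColor(c["color"],cv2.COLOR_RGB2HSV)
    q=(W-O).reshape(-1,3)[((hsv[...,1]>150)&(hsv[...,0]>100)).ravel()];q=D.inv().apply(q)
    q=q[(abs(q[:,1]+.05)<.035)&(q[:,2]>.09)&(q[:,2]<.18)&(abs(q[:,0])<.1)]
    p=np.polyfit(q[:,2],q[:,0],1);print(len(q),q.min(0),q.max(0),"angle",np.arctan2(1,-p[0]))
    return c
E
python3 -c "
from h import *
c=ang();cv2.imwrite('pics/s3.png',cv2.resize(c['color'][100:320,220:500,::-1],None,fx=2.5,fy=2.5))"
```

```text
tip duct [ 0.00946634 -0.05056055  0.12800487] [ 0.05513538 -0.63446491 -0.51941036] 9.075
742 [ 0.01146813 -0.08479047  0.09000651] [ 0.02661444 -0.01505756  0.16167085] angle 1.703761769498637
```

View pics/s3.png

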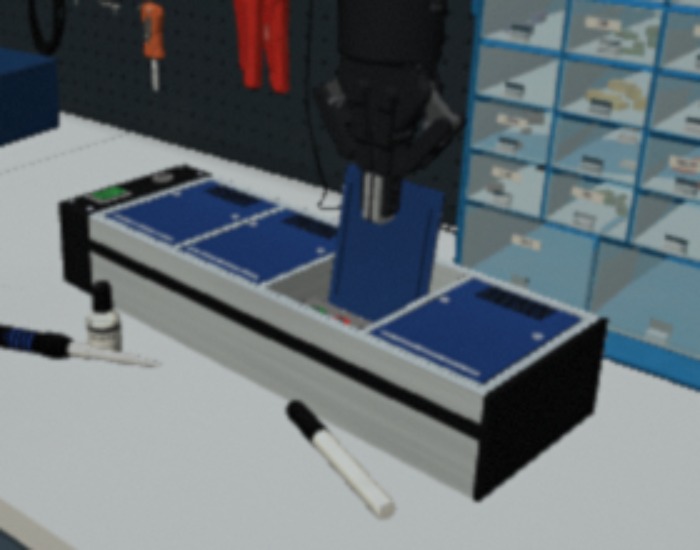

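The cover stands just past upright, at about 1.70 rad, with the finger on it at (378,210). I'll nudge it gently to the stop.

Scaled: 0.006 m / 0.6 = 0.01, 0.004 m / 0.6 = 0.0067.

Request:
move_arm(
  plan=[
    {"delta_pos": [0.0033, 0, 0], "turn": [0, 0, 0], "fingers": 1},
    {"delta_pos": [0.0067, 0, 0.0017], "turn": [0, 0, 0], "fingers": 1},
    {"delta_pos": [0.01, 0, 0.0017], "turn": [0, 0, 0], "fingers": 1},
    {"delta_pos": [0.01, 0, 0.0017], "turn": [0, 0, 0], "fingers": 1},
  ],
)

```text
clock: 9.62
position: [0.5683, -0.0817, 0.1382]
ee_rot: [0.999, -0.04, 0.0, 0.0]
ft_force: [0.1, -0.3, -0.0]
grip_width: 0.001
grasp_force: 0.1
```

```bash
python3 -c "
from h import *
ang()"
```

```text
tip duct [ 0.01540279 -0.05063801  0.12723911] [ 0.1378242  -0.30929106 -0.02836515] 9.625
773 [ 0.00369357 -0.0849483   0.0900542 ] [ 0.0360412  -0.01502075  0.16972154] angle 1.7980045326272975
```

Scaled: 0.003 m / 0.6 = 0.005, 0.001 m / 0.6 = 0.0017.

Request:
move_arm(
  plan=[
    {"delta_pos": [0.0017, 0, 0], "turn": [0, 0, 0], "fingers": 1},
    {"delta_pos": [0.0033, 0, 0], "turn": [0, 0, 0], "fingers": 1},
    {"delta_pos": [0.005, 0, 0], "turn": [0, 0, 0], "fingers": 1},
  ],
)

```text
clock: 10.05
position: [0.5699, -0.0818, 0.138]
ee_rot: [0.999, -0.04, -0.002, 0.0]
ft_force: [-11.0, -0.0, 5.1]
grip_width: -0.004
grasp_force: 5.8
```

Scaled: -0.12 m / 0.6 = -0.2, -0.1 m / 0.6 = -0.1667.

Request:
move_arm(
  plan=[
    {"delta_pos": [-0.0167, 0, 0], "turn": [0, 0, 0], "fingers": 1},
    {"delta_pos": [-0.0833, 0, 0], "turn": [0, 0, 0], "fingers": 1},
    {"delta_pos": [-0.15, 0, -0.05], "turn": [0, 0, 0], "fingers": 1},
    {"delta_pos": [-0.1667, 0, -0.1333], "turn": [0, 0, 0], "fingers": 1},
    {"delta_pos": [-0.1667, 0, -0.2], "turn": [0, 0, 0], "fingers": 1},
    {"delta_pos": [-0.1667, 0, -0.2], "turn": [0, 0, 0], "fingers": 1},
    {"delta_pos": [-0.1667, 0, -0.2], "turn": [0, 0, 0], "fingers": 1},
  ],
)

```text
clock: 10.92
position: [0.4712, -0.0739, 0.2578]
ee_rot: [0.999, -0.04, 0.0, 0.0]
ft_force: [-0.4, 0.3, -1.4]
grip_width: 0.002
grasp_force: 0.0
```

```bash
python3 -c "
from h import *
c=ang();cv2.imwrite('pics/s4.png',cv2.resize(c['color'][100:320,220:500,::-1],None,fx=2.5,fy=2.5))"
```

```text
tip duct [-0.08197579 -0.05060662  0.24677171] [-0.43443741  0.25559785 -1.42894004] 10.925
1073 [ 0.01183345 -0.08451773  0.09001889] [ 0.03698967 -0.0150168   0.1572814 ] angle 1.832519203779183
```

View pics/s4.png

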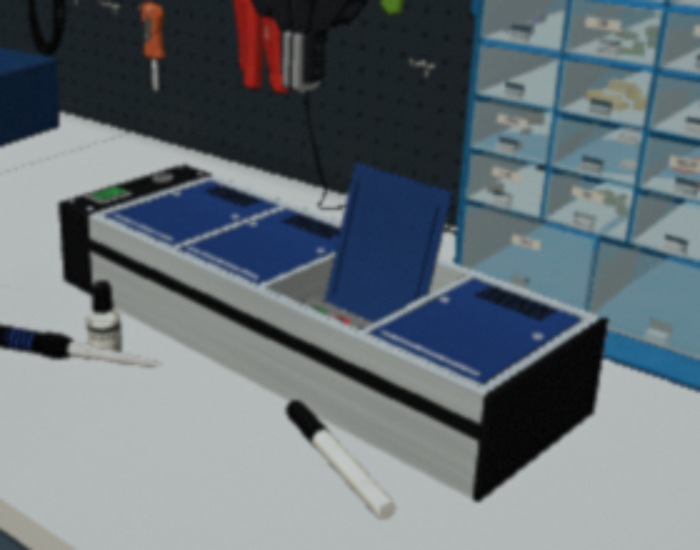

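Cover 3 leans at its stop (1.83 rad), the other covers are shut, the bottle and marker stand where they were, and the robot is clear of everything.

```bash
python3 -c "
from workcell import hand_in
print(hand_in())"
```

```text
the job is handed in; nothing more can be done
None
```

Cover 3 (third from the left) was the unlocked one; it now stands open at its stop (about 1.83 rad measured), the other three are shut, and the job is handed in, though no verdict came back.

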